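Load the exposure unit and hold its shutter open

TASK

Pick up the plate carrier (the metal frame with a glass square and a bail handle), set it down flat in the rectangular nest on top of the exposure unit without dropping it, and let go; the shutter must stay shut until then. Then pull the unit's spring-return shutter handle out until it is level with the index pointer on the rail beside it, and keep it there for at least two seconds: finish while still holding the handle at the pointer, since it springs shut when let go. Leave the jar, the dish, the tape dispenser and the vial rack where they are.

Things in the scene. Friction and masses are not known exactly. Their poses are not given: they have to be found in the camera images.
- carrier: Loose plate carrier, 105 to 210 g: bare aluminium frame 90 (x) x 60 (y) x 8 mm with a glass square and a bail handle: a square bar 10 x 10 mm along x over its middle, 40 to 50 mm above the underside, on end posts. Grip the bar's middle, closing along y. Origin: centre of underside; z up. Starts left or right of the unit; either way round in the nest is fine.
- unit: Exposure unit, fixed: light box 160 (x) x 190 (y) x 70 mm high, black sides, white top with a glass window. Origin: centre of underside; z up; the handle comes out of its -y side. Place and yaw (-0.5 to 0.3 rad) differ each time. A thin scale rail runs along -y from the box at x = +50 mm, top 64 mm above the table, to a foot at y = -245 mm.
- nest (a point): Centre of the nest floor (the window) on the unit, 70 mm above the table, at x = 0, y = +30 mm of the unit; the unit's axes. Four steel rails 8 mm high, 6 mm thick bound it, 98 mm (x) by 68 mm (y) inside: the carrier, long side along x, has 4 mm to spare on each side.
- shutter: Shutter handle: upright black paddle 44 (x) x 12 (y) mm, 26 to 90 mm above the table, on a 10 mm rod whose axis is 40 mm up. Origin 2 mm over the middle of its top edge; unit's axes. Shut: y = -161 mm of the unit, 60 mm clear of the box. Slides out along -y, up to 85 mm; spring 5 N at rest, +0.8 N per 10 mm. Pinch from above, closing along y, a finger each side, tips over 46 mm to clear the rod.
- index: Fixed index: dark steel block 20 x 14 x 24 mm clamped on the rail, a thin steel pointer towards the rod. Origin: pointer tip, 76 mm above the table, x = +28 mm of the unit (6 mm beyond the paddle's edge); unit's axes. It is 35 to 65 mm further out along -y than the resting paddle, varying. At the mark, the middle of the paddle's thickness has this tip's y in the unit's axes.
- bottle: Bystander: amber glass jar with white cap, 48 mm across, 85 mm high; origin at the centre of its underside. It stands on the side of the unit where the carrier is not.
- dish: Bystander: clear culture dish, 90 mm across, 14 mm high; origin at the centre of its underside.
- dispenser: Bystander: black tape dispenser, 150 x 60 x 102 mm; origin at the centre of its underside.
- rack: Bystander: black block with three white-capped vials, 60 x 140 x 76 mm; origin at the centre of its underside.
There are look-alikes about, which are no part of the job. Leave any red look-alike of the carrier alone.

How it is judged:
By the outcome, as a careful person would: the job done as asked, in the order asked, and still so for the second after the job is handed in, while the arm keeps its last pose, push and grip.
It also fails if it takes over 58 s, if anything falls off the work surface, if the arm or the gripper's body presses on something with over 40 N, if the wrist force passes 120 N, or if a joint passes its speed limit or range.

ROBOT

A 7-joint arm with a two-finger parallel gripper is mounted at the origin on the work surface. World frame = base frame: x ahead of the robot, y to its left, z up, the work surface at z = 0. Lengths are in m, angles in degrees, forces in N, time in s.
With the tool pointing down it reaches from about 0.425 to 0.875 m from the base axis. Payload 4.7 kg.
Tool frame: the origin (TCP) lies on the centre line of the jaws, within the pads' length; the fingertips stand 17 mm ahead of it and the grasp point (between the pads) lies 2 mm behind it; z points along the fingers, y is the line along which they close (so a half turn about z gives the same grasp; the last joint's range is limited). The gripper opens to 87 mm and grips with 3 to 60 N. Pads are 19 mm wide; open, the fingers measure 117 mm over their backs; the gripper's body (75 mm by 190 mm) begins 51 mm behind the grasp point.
Start: joints at [71.683, 18.392, -4.016, 83.108, 1.295, 78.541, -3.26], TCP at [0.213, -0.614, 0.24] pointing down, gripper open.
Joint ranges: [-163.93, 163.93], [-17.29, 119.83], [-79.2, 71.16], [3.27, 140.29], [-89.18, 269.18], [5.43, 117.66], [-154.24, 154.24]. Speed limits (degrees/s): [147.25, 147.25, 180, 180, 180, 180, 180].

INTERFACE

Orientations are given as [roll, pitch, yaw] about the fixed x, y, z axes, in that order (R = Rz(yaw) Ry(pitch) Rx(roll)).
In Python, from cell import env, read_camera gives the robot as it stands.
- The arm moves only by the shell command python3 -m jog 'ROWS' [FORCE]. ROWS is JSON, a list of rows, each a list of 5 numbers: the opening, from 0 (shut) to 1 (fully open), then the shift along the tool's x, y, z each as a share of 0.02 m, from -1 to 1, then the turn about the tool's z as a share of 45 degrees, from -1 to 1. In form: [[gripper, x, y, z, yaw], ...]. A call has 1 to 12 rows; each row shifts and turns the commanded pose from where the row before left it, along the tool's axes as they then stand; what a row does not reach is not made up. A row lasts 1/12 s, in which the tool goes at most 41.7 mm and 7.16 degrees, less where a joint would pass 70% of its speed; a pose out of reach is approached as far as the arm can. A call with a number of a shift or a turn outside -1 to 1 is refused whole. A call with a gripper value outside its range is refused whole. The fingers move at their own pace and stop on an object; FORCE is the grip in N (left out, the last holds). Time passes only in rows, so rows that do not move let the fingers close. It gives the time, the measured TCP pose, the force, the opening and the grip force at its end, in the units of the state.
- env.get_obs(): the state, without advancing time (a new reading comes with each control period).
- read_camera(name): name is "side" or "top"; returns a dict with "color" (480x640x3 uint8, red, green, blue), "range_z" (480x640 float32, m along the optical axis (not along the pixel's ray), 0 where there is no reading), "mtx" (3x3 intrinsics, pixels), "world_from_camera" (4x4, takes a point from camera to world coordinates). Camera axes: x right, y down, z forward; pixel columns grow to the right and rows downward; lengths in m; the calibration is good to about 2 mm. A picture is of the moment at which its call begins.
- env.sign_off(): hands the job in; it is judged then, once.
The state is a dict: "time_s": time; "qpos": joint angles; "joint_velocities": joint speeds; "effort": joint torques, N m; "tool_pos": TCP position; "tool_rot": TCP orientation; "force": force on the tool from outside, world axes, zero at the start; "wrist_torque": the same for the moment, N m; "grip_width": finger opening in m; "grasp_force": force on a finger pad.
Only numpy, scipy, OpenCV 4.12 (cv2) and the standard library are available. Lean on these libraries where they do the work, as an engineer would, in place of code of your own. Each camera call takes 0.05 s, during which the arm holds its last target. There are 200 camera calls.

## Working session

There is one attempt and no reset: what is moved stays moved. The work goes in short steps, Python scripts to look and compute and a shell command to move; the robot and the scene stay as the last step left them, time stands still between calls to the robot, and variables do not carry over. Pictures are saved under pics/ and viewed, at most 10 in all, crops included, and the job is handed in when it is done.

```bash
ls; mkdir -p pics; cat > h.py <<'E'
import numpy as np, cv2
from cell import env, read_camera
def pts(c):
    z=c["range_z"]; v,u=np.indices(z.shape); K=c["mtx"]; T=np.array(c["world_from_camera"])
    p=np.stack([(u-K[0,2])/K[0,0]*z,(v-K[1,2])/K[1,1]*z,z],-1)@T[:3,:3].T+T[:3,3]
    p[z==0]=np.nan
    return p
def save(n,im): cv2.imwrite("pics/"+n,im[...,::-1])
E
python3 - <<'E'
from h import *
for n in("top","side"):
    c=read_camera(n); np.savez(f"{n}0.npz",**c); save(n+"0.png",c["color"])
    print(n,np.round(c["mtx"],1).tolist(),np.round(c["world_from_camera"],3).tolist())
print(env.get_obs())
E
```

```text
pics
top [[462.8, 0.0, 322.6], [0.0, 462.8, 242.5], [0.0, 0.0, 1.0]] [[-0.03, -0.989, 0.148, 0.37], [-0.999, 0.026, -0.03, -0.005], [0.026, -0.149, -0.989, 0.995], [0.0, 0.0, 0.0, 1.0]]
side [[510.5, 0.0, 322.6], [0.0, 510.5, 248.4], [0.0, 0.0, 1.0]] [[0.98, -0.106, 0.169, 0.344], [-0.199, -0.513, 0.835, -0.853], [-0.002, -0.852, -0.524, 0.611], [0.0, 0.0, 0.0, 1.0]]
{'time_s': 0.1, 'qpos': array([71.68437552, 18.43513543, -4.01787734, 83.16982372,  1.2960625 ,
       78.53939207, -3.25880553]), 'joint_velocities': array([ 0.05342394, -0.05375817, -0.03476091, -0.13167334, -0.02358897,
       -0.05469932,  0.02220799]), 'effort': array([ 2.19328622e-04, -4.92570484e+01, -4.05463949e-01, -3.13399386e+01,
       -6.41029654e-02,  3.94587731e-02,  4.10785799e-05]), 'tool_pos': array([ 0.21276135, -0.61369229,  0.23855076]), 'tool_rot': array([-1.79900951e+02,  5.76911390e-03,  1.91288990e+01]), 'force': array([-0.05048827, -0.12715294,  0.10032268]), 'wrist_torque': array([ 0.0077211 , -0.02240335, -0.01210405]), 'grasp_force': 0.0, 'grip_width': 0.08721029873261375}
```

View pics/top0.png

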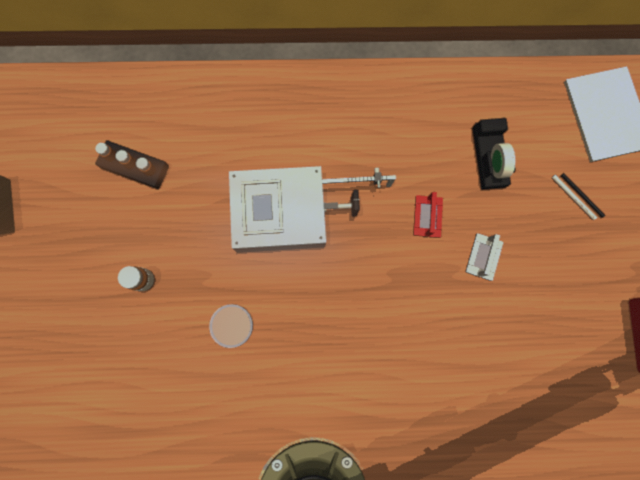

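View pics/side0.png

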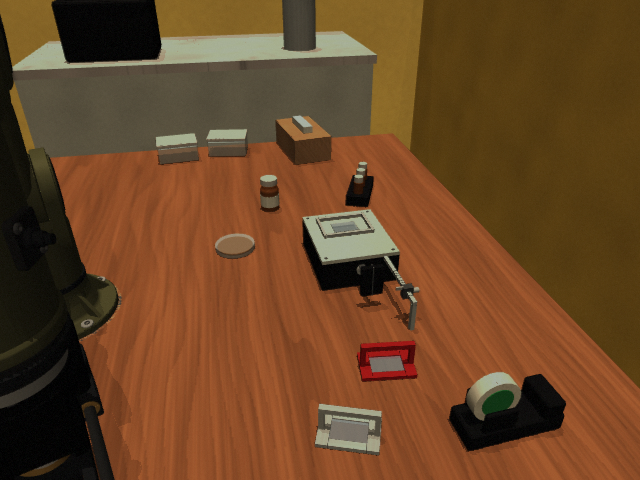

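Top view: the bare-metal carrier is at (485,257), and a red look-alike at (428,215). The unit is at (277,208), with its paddle at (355,203) and the index at (378,178). In the side view the carrier is at (349,428) and the red one at (388,362). The bare aluminium one fits the description. I'll confirm it in a crop and measure.

```bash
python3 - <<'E'
from h import *
C={n:dict(np.load(n+"0.npz")) for n in("top","side")}
a=cv2.resize(C["top"]["color"][150:290,315:515],None,fx=4,fy=4,interpolation=cv2.INTER_CUBIC)
save("crop_top.png",a)
b=cv2.resize(C["side"]["color"][200:470,290:440],None,fx=2.2,fy=2.2,interpolation=cv2.INTER_CUBIC)
save("crop_side.png",b)
for n,c in C.items():
    P=pts(c); x,y,z=P[...,0],P[...,1],P[...,2]
    col=c["color"].astype(int); red=(col[...,0]>col[...,1]+40)
    u={"top":(460,510,230,285),"side":(310,390,398,460)}[n]
    m=np.zeros(x.shape,bool); m[u[2]:u[3],u[0]:u[1]]=1
    for lo,hi in((.004,.015),(.042,.056)):
        q=P[m&(z>lo)&(z<hi)]
        if len(q)<5: print(n,lo,len(q)); continue
        r=cv2.minAreaRect((q[:,:2]*1000).astype(np.float32)); print(n,"carrier",lo,len(q),np.round(q.mean(0),4),"medz",np.round(np.median(q[:,2]),4),r)
    u={"top":(215,340,150,260),"side":(295,402,205,260)}[n]
    m=np.zeros(x.shape,bool); m[u[2]:u[3],u[0]:u[1]]=1
    q=P[m&(z>.062)&(z<.085)]
    r=cv2.minAreaRect((q[:,:2]*1000).astype(np.float32)); print(n,"unit top",len(q),np.round(np.median(q,0),4),r)
E
```

```text
top carrier 0.004 821 [ 0.4777 -0.3803  0.0074] medz 0.0071 ((479.1554870605469, -386.3063049316406), (97.6689224243164, 129.95892333984375), 80.25333404541016)
top carrier 0.042 246 [ 0.4773 -0.3835  0.049 ] medz 0.0492 ((477.6077880859375, -384.4765625), (11.559876441955566, 88.17279815673828), 69.48371887207031)
top unit top 7233 [0.5839 0.0584 0.0704] ((586.0447998046875, 40.42158508300781), (161.0093231201172, 226.8623504638672), 1.9978299140930176)
side carrier 0.004 1930 [ 0.4738 -0.3907  0.0075] medz 0.0075 ((473.1004333496094, -393.0712585449219), (67.84681701660156, 92.3611068725586), 73.07438659667969)
side carrier 0.042 602 [ 0.4753 -0.3865  0.0488] medz 0.0498 ((475.4681091308594, -385.6488952636719), (12.722822189331055, 87.62432861328125), 69.16889190673828)
side unit top 3615 [0.583  0.0449 0.071 ] ((583.0232543945312, 54.00028610229492), (161.20620727539062, 210.4342498779297), 1.9650511741638184)
```

View pics/crop_top.png

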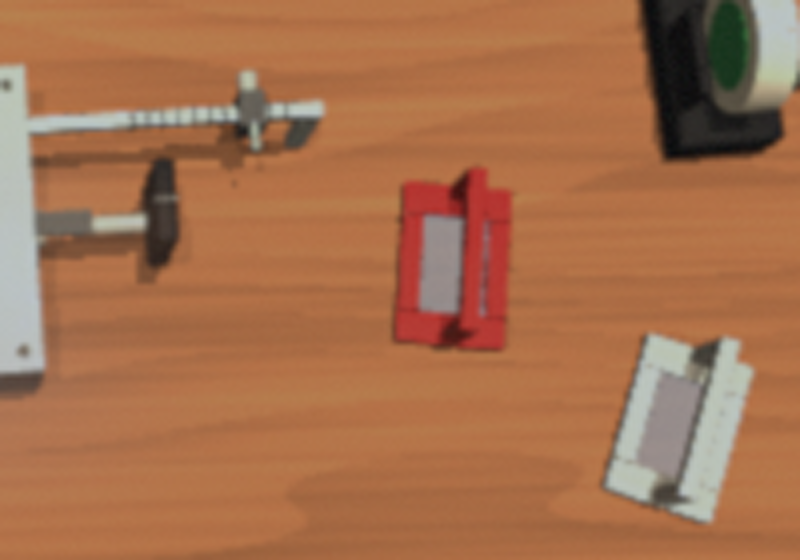

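View pics/crop_side.png

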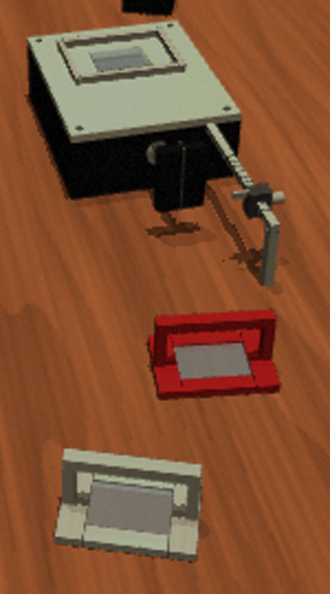

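The crop confirms that the bare aluminium frame with glass and bail is the carrier; the red one is the look-alike. Next I'll measure the unit, nest, paddle and pointer more finely in both views.

```bash
cat >> h.py <<'E'
def rect(q): 
    r=cv2.minAreaRect((q[:,:2]*1000).astype(np.float32)); return [np.round(v,1).tolist() for v in r]
def fit(q):
    return rect(q),np.round(np.median(q,0),4).tolist(),len(q)
E
python3 - <<'E'
from h import *
for n in("top","side"):
    c=dict(np.load(n+"0.npz")); P=pts(c); z=P[...,2]
    roi=(P[...,0]>.48)&(P[...,0]<.70)&(P[...,1]>-.22)&(P[...,1]<.18)
    m=(roi&(z>.062)&(z<.085)).astype(np.uint8)
    m=cv2.morphologyEx(cv2.morphologyEx(m,cv2.MORPH_CLOSE,np.ones((5,5))),cv2.MORPH_OPEN,np.ones((17,17)))>0
    print(n,"box",fit(P[m&(z>.06)&(z<.085)]))
    k=roi&m&(z>.0745); k[~m]=0
    print(" nest",fit(P[k]))
    out=roi&~m&(P[...,1]<-.05)
    q=P[out&(z>.06)&(z<.1)]
    th=np.deg2rad(2); U=np.array([[np.cos(th),np.sin(th)],[-np.sin(th),np.cos(th)]])
    # unit-aligned coordinates (rotation only)
    for name,s in(("paddle",out&(z>.080)&(z<.1)&(P[...,0]<.615)),("ptr/block",out&(z>.068)&(P[...,0]>.605)&(P[...,1]<-.13)),("rail",out&(z>.055)&(z<.068)&(P[...,0]>.6))):
        q=P[s]
        if len(q)<3: print(name,len(q)); continue
        print(" ",name,fit(q)," aligned min/max",np.round((q[:,:2]@U.T).min(0),4),np.round((q[:,:2]@U.T).max(0),4))
c=dict(np.load("top0.npz")); a=np.hstack([cv2.resize(c["color"][160:220,320:400],None,fx=5,fy=5,interpolation=cv2.INTER_CUBIC),cv2.resize(np.load("side0.npz")["color"][255:315,350:430],None,fx=5,fy=5,interpolation=cv2.INTER_CUBIC)])
save("ptr.png",a)
E
```

```text
top box ([[585.5, 58.8], [161.0, 190.1], 1.9], [0.5834, 0.0591, 0.0704], 7157)
 nest ([[580.0, 52.3], [144.0, 182.8], 11.4], [0.5847, 0.0868, 0.0781], 586)
  paddle ([[590.9, -102.0], [43.5, 12.3], 1.7], [0.5897, -0.1016, 0.0895], 131)  aligned min/max [ 0.5653 -0.1287] [ 0.6087 -0.1163]
  ptr/block ([[643.9, -157.4], [28.5, 39.6], 41.7], [0.6407, -0.1514, 0.0716], 80)  aligned min/max [ 0.6152 -0.2041] [ 0.6479 -0.1666]
  rail ([[634.4, -121.3], [47.1, 137.6], 13.4], [0.641, -0.1189, 0.0635], 298)  aligned min/max [ 0.6003 -0.2116] [ 0.6589 -0.0724]
side box ([[582.9, 57.7], [161.1, 200.1], 2.0], [0.5797, 0.0417, 0.0709], 3591)
 nest ([[581.5, 88.5], [110.6, 84.1], 2.1], [0.5811, 0.081, 0.078], 394)
  paddle ([[587.7, -102.2], [43.2, 16.4], 3.8], [0.5874, -0.1063, 0.0886], 178)  aligned min/max [ 0.5623 -0.1313] [ 0.6054 -0.1144]
  ptr/block ([[634.4, -151.8], [14.3, 31.0], 89.5], [0.6375, -0.1526, 0.0722], 89)  aligned min/max [ 0.6131 -0.1815] [ 0.6442 -0.1666]
  rail ([[630.4, -123.1], [50.5, 137.8], 13.5], [0.6377, -0.1394, 0.0639], 360)  aligned min/max [ 0.5964 -0.2135] [ 0.657  -0.0728]
```

View pics/ptr.png

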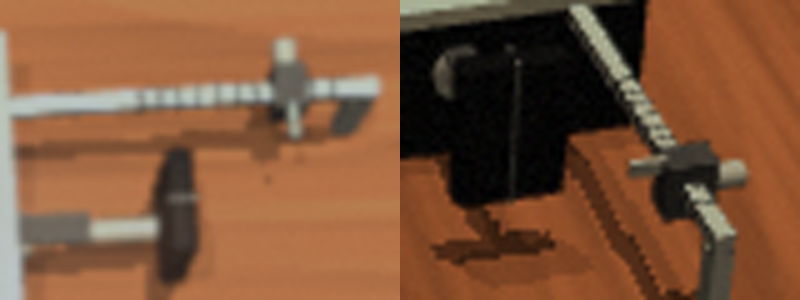

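The enlarged pair shows the index pointer's tip at about top (379,187) and side (396,288.4). The paddle has its middle at about top (355.5,203). I'll triangulate the tip.

```bash
python3 - <<'E'
from h import *
th=np.deg2rad(2); U=np.array([[np.cos(th),np.sin(th)],[-np.sin(th),np.cos(th)]])
def ray(c,u,v):
    K=c["mtx"];T=c["world_from_camera"];d=T[:3,:3]@np.array([(u-K[0,2])/K[0,0],(v-K[1,2])/K[1,1],1]);return T[:3,3],d
R=[]
for n,uv in(("top",(379,187)),("side",(396,288.4))):
    c=dict(np.load(n+"0.npz")); o,d=ray(c,*uv); R.append((o,d)); p=o+d*(.076-o[2])/d[2]; print(n,np.round(p,4),"aligned",np.round(U@p[:2],4))
A=np.stack([R[0][1],-R[1][1]],1); s=np.linalg.lstsq(A,R[1][0]-R[0][0],rcond=None)[0]
p=[R[i][0]+s[i]*R[i][1] for i in(0,1)]; print(np.round(p,4))
# rows along pointer in top: points z>0.07 by unit-x
for n in("top","side"):
    P=pts(dict(np.load(n+"0.npz"))); q=P[(P[...,2]>.069)&(P[...,0]>.605)&(P[...,0]<.67)&(P[...,1]<-.13)&(P[...,1]>-.19)]
    a=np.c_[q[:,:2]@U.T,q[:,2]]; 
    for lo in np.arange(.610,.66,.006):
        b=a[(a[:,0]>=lo)&(a[:,0]<lo+.006)]
        if len(b): print(n,round(lo,3),len(b),np.round([b[:,1].min(),np.median(b[:,1]),b[:,1].max(),np.median(b[:,2])],4))
c=np.array([.5872,.0383]); nest=U.T@(c+[0,.03]); print("nest",nest,"paddle",U.T@(c+[0,-.161]))
E
```

```text
top [ 0.6193 -0.152   0.076 ] aligned [ 0.6136 -0.1735]
side [ 0.6167 -0.159   0.076 ] aligned [ 0.6108 -0.1805]
[[ 0.6205 -0.1528  0.0714]
 [ 0.6193 -0.1526  0.071 ]]
top 0.61 1 [-0.1745 -0.1745 -0.1745  0.0701]
top 0.616 6 [-0.1747 -0.1735 -0.172   0.0738]
top 0.622 8 [-0.1794 -0.1733 -0.1668  0.0719]
top 0.628 18 [-0.1801 -0.1724 -0.167   0.0717]
top 0.634 18 [-0.1803 -0.1741 -0.1678  0.0716]
top 0.64 18 [-0.1787 -0.1737 -0.1667  0.0716]
top 0.646 4 [-0.1767 -0.1738 -0.1685  0.0727]
side 0.61 5 [-0.1754 -0.175  -0.1732  0.0723]
side 0.616 8 [-0.1749 -0.1731 -0.1691  0.0712]
side 0.622 15 [-0.1789 -0.1739 -0.1666  0.0717]
side 0.628 21 [-0.1811 -0.1756 -0.1667  0.0723]
side 0.634 19 [-0.1804 -0.1743 -0.1677  0.0726]
side 0.64 16 [-0.1815 -0.1759 -0.1672  0.0726]
nest [0.58445866 0.08875138] paddle [ 0.59112446 -0.10213227]
```

```bash
cat >> h.py <<'E'
def go(x,y,z,yaw):
    "shift in tool axes after the turn, mm, and shares for turn"
    o=env.get_obs(); p=np.array(o["tool_pos"]); w=o["tool_rot"][2]; d=np.array([x,y,z])-p; t=np.deg2rad(yaw)
    c,s=np.cos(t),np.sin(t); D=(w-yaw+180)%360-180
    print("t",round(o["time_s"],2),"pos",np.round(p,4),"rot",np.round(o["tool_rot"],2),"w",round(o["grip_width"],4),"gf",round(o["grasp_force"],1),"F",np.round(o["force"],1))
    print("tool dx,dy,dz mm",np.round([1e3*(c*d[0]+s*d[1]),1e3*(s*d[0]-c*d[1]),-1e3*d[2]],2),"turn shares",round(D/45,4))
E
python3 -m jog '[[1,0,0,0,0.1475],[1,0,0,0,0.1475],[1,0,0,0,0.1475],[1,0,0,0,0.1475],[1,0,0,0,0.1475],[1,0,0,0,0.1475],[1,0.46,-0.85,0,0],[1,0.46,-0.85,0,0],[1,0.46,-0.85,0,0],[1,0.46,-0.85,0,0],[1,0.46,-0.85,0,0],[1,0.46,-0.85,0,0]]'
python3 -m jog '[[1,0.46,-0.85,0,0],[1,0.46,-0.85,0,0],[1,0.46,-0.85,0,0],[1,0.46,-0.85,0,0],[1,0.46,-0.85,0,0],[1,0.46,-0.85,0,0],[1,0.46,-0.85,0,0],[1,0.46,-0.85,0,0],[1,0.46,-0.85,0,0],[1,0.46,-0.85,0,0],[1,0,0,0,0],[1,0,0,0,0]]'
python3 -c "from h import *; go(.4765,-.385,.043,-20.7)"
```

```text
time_s: 1.1
tool_pos: [0.3011, -0.5373, 0.239]
tool_rot: [-180.0, 0.0, -20.7]
force: [0.6, -0.4, -0.2]
grip_width: 0.0871
grasp_force: 0.0
time_s: 2.1
tool_pos: [0.4475, -0.4105, 0.2391]
tool_rot: [-180.0, 0.0, -20.5]
force: [-0.2, -1.2, -0.1]
grip_width: 0.0869
grasp_force: 0.0
t 2.1 pos [ 0.4475 -0.4105  0.2391] rot [-1.7998e+02  5.0000e-02 -2.0540e+01] w 0.0869 gf 0.0 F [-0.2 -1.2 -0.1]
tool dx,dy,dz mm [ 18.08 -34.14 196.05] turn shares 0.0037
```

```bash
python3 -m jog '[[1,0.45,-0.855,0,0],[1,0.45,-0.855,0,0],[1,0,0,0.9,0],[1,0,0,0.9,0],[1,0,0,0.9,0],[1,0,0,0.9,0],[1,0,0,0.9,0],[1,0,0,0.9,0],[1,0,0,0.7,0],[1,0,0,0,0],[1,0,0,0,0],[1,0,0,0,0]]'
python3 -c "from h import *; go(.4765,-.385,.043,-20.7)"
```

```text
time_s: 3.1
tool_pos: [0.4755, -0.3873, 0.1185]
tool_rot: [179.9, -0.1, -20.8]
force: [1.1, 0.2, 0.8]
grip_width: 0.0873
grasp_force: 0.0
t 3.1 pos [ 0.4755 -0.3873  0.1185] rot [ 1.7995e+02 -6.0000e-02 -2.0770e+01] w 0.0873 gf 0.0 F [1.1 0.2 0.8]
tool dx,dy,dz mm [ 0.12 -2.47 75.48] turn shares -0.0015
```

```bash
python3 -m jog '[[1,0,-0.12,0.6,0],[1,0,0,0.8,0],[1,0,0,0.8,0],[1,0,0,0.6,0],[1,0,0,0.5,0],[1,0,0,0.45,0],[1,0,0,0,0],[1,0,0,0,0]]'
python3 -m jog '[[0.3,0,0,0,0],[0.1,0,0,0,0],[0,0,0,0,0],[0,0,0,0,0],[0,0,0,0,0],[0,0,0,0,0],[0,0,0,0,0],[0,0,0,0,0],[0,0,0,0,0],[0,0,0,0,0]]' 25
python3 -c "from h import *; go(.4765,-.385,.043,-20.7)"
```

```text
time_s: 3.77
tool_pos: [0.4765, -0.3838, 0.0423]
tool_rot: [-180.0, 0.0, -20.7]
force: [0.0, -0.5, 0.9]
grip_width: 0.0873
grasp_force: 0.0
time_s: 4.6
tool_pos: [0.4766, -0.3839, 0.0425]
tool_rot: [180.0, 0.0, -20.7]
force: [-0.1, -0.1, -0.5]
grip_width: 0.0283
grasp_force: 0.0
t 4.6 pos [ 0.4766 -0.3839  0.0425] rot [180.    0.  -20.7] w 0.0283 gf 0.0 F [-0.1 -0.1 -0.5]
tool dx,dy,dz mm [ 0.35  1.08 -0.47] turn shares 0.0
```

```bash
python3 -m jog '[[0,0,0,0,0],[0,0,0,0,0],[0,0,0,0,0],[0,0,0,0,0],[0,0,0,0,0],[0,0,0,0,0],[0,0,0,0,0],[0,0,0,0,0]]' 25
python3 -m jog '[[0,0,0,-0.2,0],[0,0,0,-0.4,0],[0,0,0,-0.6,0],[0,0,0,-0.8,0],[0,0,0,-0.8,0],[0,0,0,-0.8,0],[0,0,0,-0.8,0],[0,0,0,-0.8,0],[0,0,0,-0.8,0],[0,0,0,-0.4,0],[0,0,0,0,0],[0,0,0,0,0]]'
python3 -c "from h import *; go(.5845,.0888,.163,2)"
```

```text
time_s: 5.27
tool_pos: [0.4765, -0.3838, 0.0425]
tool_rot: [-180.0, 0.0, -20.7]
force: [-0.1, 0.0, -1.3]
grip_width: 0.0096
grasp_force: 25.0
time_s: 6.27
tool_pos: [0.4768, -0.3839, 0.1712]
tool_rot: [180.0, -0.1, -20.7]
force: [-0.8, -0.6, -1.8]
grip_width: 0.0097
grasp_force: 25.0
t 6.27 pos [ 0.4768 -0.3839  0.1712] rot [ 1.7997e+02 -7.0000e-02 -2.0700e+01] w 0.0097 gf 25.0 F [-0.8 -0.6 -1.8]
tool dx,dy,dz mm [ 124.18 -468.7     8.21] turn shares -0.5044
```

```bash
python3 -m jog '[[0,0,0,0,-0.084],[0,0,0,0,-0.084],[0,0,0,0,-0.084],[0,0,0,0,-0.084],[0,0,0,0,-0.084],[0,0,0,0,-0.084],[0,0.1,-0.4,0,0],[0,0.207,-0.78,0,0],[0,0.207,-0.78,0,0],[0,0.207,-0.78,0,0],[0,0.207,-0.78,0,0],[0,0.207,-0.78,0,0]]'
python3 -m jog '[[0,0.207,-0.78,0,0],[0,0.207,-0.78,0,0],[0,0.207,-0.78,0,0],[0,0.207,-0.78,0,0],[0,0.207,-0.78,0,0],[0,0.207,-0.78,0,0],[0,0.207,-0.78,0,0],[0,0.207,-0.78,0,0],[0,0.207,-0.78,0,0],[0,0.207,-0.78,0,0],[0,0.207,-0.78,0,0],[0,0.207,-0.78,0,0]]'
python3 -m jog '[[0,0.207,-0.78,0,0],[0,0.207,-0.78,0,0],[0,0.207,-0.78,0,0],[0,0.207,-0.78,0,0],[0,0.207,-0.78,0,0],[0,0.207,-0.78,0,0],[0,0.207,-0.78,0,0],[0,0.207,-0.78,0,0],[0,0.207,-0.78,0,0],[0,0.15,-0.6,0,0],[0,0,0,0,0],[0,0,0,0,0]]'
python3 -c "from h import *; go(.5845,.0888,.163,2)"
```

```text
time_s: 7.27
tool_pos: [0.4966, -0.2941, 0.17]
tool_rot: [-179.9, 0.0, 2.0]
force: [0.2, -0.7, -0.4]
grip_width: 0.0096
grasp_force: 25.0
time_s: 8.27
tool_pos: [0.5389, -0.1054, 0.17]
tool_rot: [-180.0, 0.1, 2.0]
force: [-0.2, 0.1, -1.5]
grip_width: 0.0096
grasp_force: 25.0
time_s: 9.27
tool_pos: [0.5738, 0.0466, 0.1703]
tool_rot: [180.0, 0.0, 2.1]
force: [0.1, -0.2, -1.4]
grip_width: 0.0095
grasp_force: 25.0
t 9.27 pos [0.5738 0.0466 0.1703] rot [1.7999e+02 4.0000e-02 2.0900e+00] w 0.0095 gf 25.0 F [ 0.1 -0.2 -1.4]
tool dx,dy,dz mm [ 12.15 -41.76   7.26] turn shares 0.0019
```

Next I'll go above the nest, lower part way (underside about 15 mm over the rails), and look.

```bash
python3 -m jog '[[0,0.2,-0.7,0,0],[0,0.2,-0.7,0,0],[0,0.2,-0.69,0,0],[0,0,0,0.5,0],[0,0,0,0.7,0],[0,0,0,0.5,0],[0,0,0,0,0],[0,0,0,0,0],[0,0,0,0,0]]'
python3 - <<'E'
from h import *
go(.5845,.0888,.1125,2)
for n in("top","side"):
    c=read_camera(n); np.savez(f"{n}1.npz",**c)
    P=pts(c); z=P[...,2]; roi=(P[...,0]>.5)&(P[...,0]<.67)&(P[...,1]>.0)&(P[...,1]<.17)
    print(n,"frame",fit(P[roi&(z>.087)&(z<.107)]))
    print(n,"rails",fit(P[roi&(z>.0745)&(z<.083)]))
c=np.load("top1.npz")["color"][155:260,215:335]; d=np.load("side1.npz")["color"][170:275,290:410]
save("above.png",np.hstack([cv2.resize(i,None,fx=3.3,fy=3.3,interpolation=cv2.INTER_CUBIC) for i in(c,d)]))
E
```

```text
time_s: 10.02
tool_pos: [0.5851, 0.0867, 0.1367]
tool_rot: [180.0, -0.0, 1.9]
force: [0.6, 0.3, -0.9]
grip_width: 0.0093
grasp_force: 25.0
t 10.02 pos [0.5851 0.0867 0.1367] rot [ 1.7998e+02 -1.0000e-02  1.9100e+00] w 0.0093 gf 25.0 F [ 0.6  0.3 -0.9]
tool dx,dy,dz mm [-0.54 -2.11 24.19] turn shares -0.002
top frame ([[0.0, 0.0], [0.0, 0.0], 0.0], [nan, nan, nan], 0)
top rails ([[558.4, 3.3], [0.0, 0.0], 0.0], [0.5584, 0.0033, 0.0751], 1)
side frame ([[584.7, 85.7], [90.8, 65.2], 2.6], [0.5842, 0.0786, 0.1025], 614)
side rails ([[581.5, 87.2], [111.3, 81.3], 0.7], [0.5651, 0.0532, 0.0782], 257)
  return _methods._mean(a, axis=axis, dtype=dtype,
  ret = um.true_divide(
```

View pics/above.png

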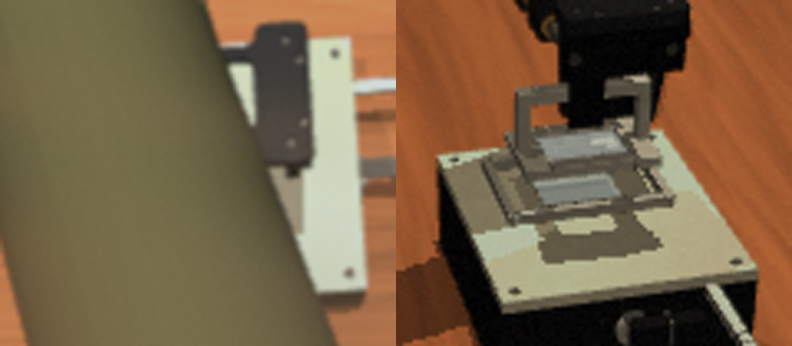

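The side picture shows the frame level and parallel to the nest rails, sitting a little to +x; the arm hides the top view. I'll check the offset by comparing edges within the side camera.

```bash
python3 - <<'E'
from h import *
th=np.deg2rad(2); U=np.array([[np.cos(th),np.sin(th)],[-np.sin(th),np.cos(th)]])
def pc(n,f,lo,hi,x0=.5,x1=.67,y0=-.02,y1=.15):
    P=pts(dict(np.load(f"{n}{f}.npz"))).reshape(-1,3); a=np.c_[P[:,:2]@U.T,P[:,2]]
    q=a[(a[:,2]>lo)&(a[:,2]<hi)&(a[:,0]>x0)&(a[:,0]<x1)&(a[:,1]>y0)&(a[:,1]<y1)]
    print(n,f,lo,len(q),"x",np.round(np.percentile(q[:,0],[0,2,50,98,100])*1e3,1),"y",np.round(np.percentile(q[:,1],[0,2,50,98,100])*1e3,1),"z",np.round(np.median(q[:,2])*1e3,1))
pc("side",1,.099,.105); pc("side",1,.087,.096); pc("side",1,.125,.147,.54,.575); pc("side",1,.125,.147,.603,.645)
pc("side",0,.0765,.081); pc("top",0,.0765,.081)
pc("side",0,.0765,.081,.557,.617,.025,.045); pc("side",0,.0765,.081,.557,.617,.09,.12)
pc("top",0,.0765,.081,.557,.617,.02,.045); pc("top",0,.0765,.081,.557,.617,.09,.12)
t=env.get_obs()["tool_pos"]; print("tcp aligned",U@t[:2])
E
```

```text
side 1 0.099 528 x [541.9 542.9 586.9 629.8 632.8] y [32.4 35.2 61.  94.6 98.2] z 102.5
side 1 0.087 3 x [556.3 556.8 567.9 597.4 598.7] y [39.2 39.3 41.9 42.6 42.6] z 95.7
side 1 0.125 122 x [543.2 543.5 555.6 574.8 575. ] y [51.4 53.2 63.  74.3 79.1] z 141.5
side 1 0.125 91 x [603.4 604.9 620.9 630.2 630.4] y [59.4 60.3 63.1 71.5 73.3] z 141.0
side 0 0.0765 293 x [528.9 529.8 584.5 638.4 639.4] y [ 26.   26.9  63.8 108.3 110.1] z 78.5
top 0 0.0765 418 x [531.5 532.3 584.2 641.1 641.7] y [ 28.3  28.7  69.6 107.6 108.3] z 78.5
side 0 0.0765 57 x [558.9 561.1 589.3 616.1 616.4] y [26.3 26.4 30.6 35.6 35.9] z 78.3
side 0 0.0765 55 x [557.8 558.9 585.2 615.  616.7] y [100.5 100.7 104.1 109.7 110.1] z 78.0
top 0 0.0765 67 x [557.9 558.6 584.8 614.2 615.8] y [28.3 28.5 31.7 34.2 34.3] z 78.2
top 0 0.0765 72 x [558.3 558.8 587.3 616.6 616.9] y [101.9 102.1 104.9 108.1 108.3] z 78.3
tcp aligned [0.5881619 0.0667144]
```

Shift: tool x -2.4 mm, tool y -1.5 mm, then lower about 24 mm, slowing near the floor.

```bash
python3 -m jog '[[0,-0.12,-0.075,0,0],[0,0,0,0,0],[0,0,0,0.35,0],[0,0,0,0.35,0],[0,0,0,0.2,0],[0,0,0,0.1,0],[0,0,0,0.05,0],[0,0,0,0,0],[0,0,0,0,0]]'
python3 -m jog '[[0,0,0,0.05,0],[0,0,0,0.05,0],[0,0,0,0,0],[0,0,0,0,0]]'
python3 -c "from h import *; go(.5827,.088,.1122,2)"
```

```text
time_s: 10.87
tool_pos: [0.5826, 0.089, 0.1155]
tool_rot: [-180.0, -0.0, 2.0]
force: [-0.1, -0.2, -0.6]
grip_width: 0.0097
grasp_force: 25.0
time_s: 11.2
tool_pos: [0.5825, 0.089, 0.1135]
tool_rot: [180.0, -0.0, 2.0]
force: [0.2, -0.0, -1.4]
grip_width: 0.0097
grasp_force: 25.0
t 11.2 pos [0.5825 0.089  0.1135] rot [179.99  -0.     1.98] w 0.0097 gf 25.0 F [ 0.2 -0.  -1.4]
tool dx,dy,dz mm [0.15 0.98 1.31] turn shares -0.0004
```

```bash
python3 -m jog '[[0,0,0,0.04,0],[0,0,0,0.04,0],[0,0,0,0,0],[0,0,0,0,0],[0,0,0,0,0]]'
python3 -c "
from h import *
go(.5827,.088,.1122,2)
c=read_camera('side'); np.savez('side2.npz',**c)
save('seat.png',cv2.resize(c['color'][190:275,300:410],None,fx=6,fy=6,interpolation=cv2.INTER_CUBIC))
P=pts(c);P=P[(P[...,0]>.5)&(P[...,0]<.67)&(P[...,1]>.03)&(P[...,1]<.17)];z=P[:,2];print(np.histogram(z,np.arange(.066,.13,.003)))"
```

```text
time_s: 11.62
tool_pos: [0.5827, 0.0887, 0.1123]
tool_rot: [180.0, -0.0, 2.0]
force: [-1.7, -1.0, 1.6]
grip_width: 0.01
grasp_force: 25.0
t 11.62 pos [0.5827 0.0887 0.1123] rot [ 1.7998e+02 -2.0000e-02  1.9700e+00] w 0.01 gf 25.0 F [-1.7 -1.   1.6]
tool dx,dy,dz mm [-0.01  0.74  0.06] turn shares -0.0007
(array([ 56, 830, 188, 377, 411,  28,  12,  11,  13,  15,  27,  24,  29,
        28,  25,  47,  47,  62,  57,  10,  13]), array([0.066, 0.069, 0.072, 0.075, 0.078, 0.081, 0.084, 0.087, 0.09 ,
       0.093, 0.096, 0.099, 0.102, 0.105, 0.108, 0.111, 0.114, 0.117,
       0.12 , 0.123, 0.126, 0.129]))
```

View pics/seat.png

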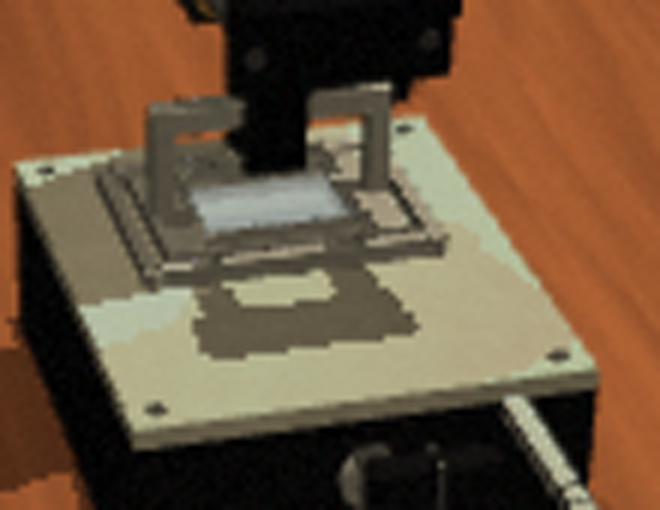

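The frame sits inside the nest rails at the same level, and the contact force has changed sign. I'll release and rise.

```bash
python3 -m jog '[[0.2,0,0,0,0],[0.5,0,0,0,0],[0.5,0,0,0,0],[0.5,0,0,0,0],[0.5,0,0,0,0],[0.5,0,0,0,0],[0.5,0,0,-0.3,0],[0.5,0,0,-0.6,0],[0.5,0,0,-0.9,0],[0.5,0,0,-0.9,0],[0.5,0,0,-0.6,0],[0.5,0,0,0,0]]'
python3 -c "from h import *; go(.5911,-.1021,.069,2)"
```

```text
time_s: 12.67
tool_pos: [0.5846, 0.0895, 0.182]
tool_rot: [-180.0, -0.4, 2.0]
force: [0.5, 0.2, 0.2]
grip_width: 0.0434
grasp_force: 0.0
t 12.67 pos [0.5846 0.0895 0.182 ] rot [-179.99   -0.37    1.98] w 0.0434 gf 0.0 F [0.5 0.2 0.2]
tool dx,dy,dz mm [ -0.22 191.75 113.  ] turn shares -0.0004
```

```bash
python3 -m jog '[[0.5,0,0.5,0,0],[0.5,0,0.9,0,0],[0.5,0,0.9,0,0],[0.5,0,0.9,0,0],[0.5,0,0.9,0,0],[0.5,0,0.9,0,0],[0.5,0,0.9,0,0],[0.5,0,0.9,0,0],[0.5,0,0.9,0,0],[0.5,0,0.9,0,0],[0.5,0,0.9,0,0],[0.5,0,0,0,0]]'
python3 -m jog '[[0.5,0,0,0,0],[0.5,0,0,0,0]]'
python3 - <<'E'
from h import *
go(.5911,-.1021,.069,2)
th=np.deg2rad(2); U=np.array([[np.cos(th),np.sin(th)],[-np.sin(th),np.cos(th)]])
c=read_camera("top"); P=pts(c); s=P[(P[...,0]>.5)&(P[...,0]<.67)&(P[...,1]>.03)&(P[...,1]<.17)]
for lo,hi in((.0755,.083),(.113,.125)): print(fit(s[(s[:,2]>lo)&(s[:,2]<hi)]))
save("t3.png",cv2.resize(c["color"][155:265,220:380],None,fx=4.5,fy=4.5,interpolation=cv2.INTER_CUBIC))
E
```

```text
time_s: 13.67
tool_pos: [0.5876, -0.1073, 0.1762]
tool_rot: [179.8, 0.2, 1.6]
force: [0.8, -1.0, -0.8]
grip_width: 0.0432
grasp_force: 0.0
time_s: 13.83
tool_pos: [0.5885, -0.1, 0.1771]
tool_rot: [-179.9, 0.1, 2.0]
force: [0.1, 0.1, 0.6]
grip_width: 0.0431
grasp_force: 0.0
t 13.83 pos [ 0.5885 -0.1     0.1771] rot [-1.7994e+02  8.0000e-02  2.0100e+00] w 0.0431 gf 0.0 F [0.1 0.1 0.6]
tool dx,dy,dz mm [  2.49   2.16 108.09] turn shares 0.0002
([[595.0, 95.8], [132.6, 93.8], 1.8], [0.5835, 0.0838, 0.0781], 1372)
([[583.9, 88.9], [86.9, 10.4], 1.9], [0.5829, 0.0888, 0.12], 247)
```

View pics/t3.png

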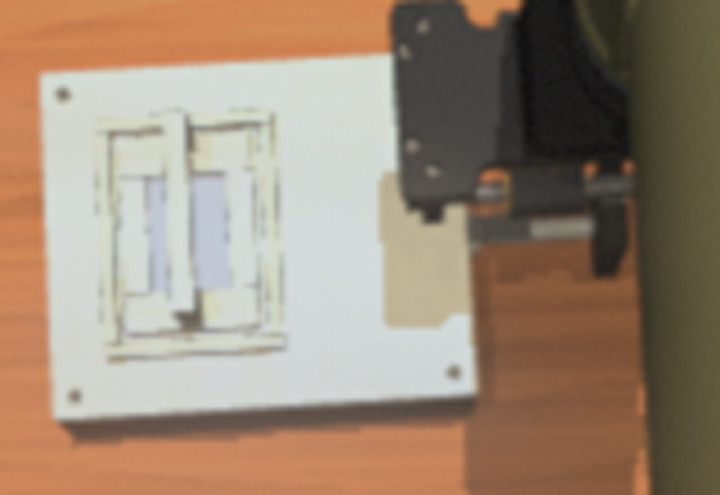

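The carrier lies flat inside the rails (bail top at 0.120 m, centred). The paddle is still shut at about crop (610,240). Now down over the paddle.

```bash
python3 -m jog '[[0.5,0.125,0.105,0,0],[0.5,0,0,0.5,0],[0.5,0,0,0.8,0],[0.5,0,0,0.8,0],[0.5,0,0,0.8,0],[0.5,0,0,0.8,0],[0.5,0,0,0.8,0],[0.5,0,0,0.5,0],[0.5,0,0,0.3,0],[0.5,0,0,0.1,0],[0.5,0,0,0,0],[0.5,0,0,0,0]]'
python3 -m jog '[[0.3,0,0,0,0],[0.1,0,0,0,0],[0.1,0,0,0,0],[0.05,0,0,0,0],[0,0,0,0,0],[0,0,0,0,0],[0,0,0,0,0],[0,0,0,0,0],[0,0,0,0,0],[0,0,0,0,0],[0,0,0,0,0],[0,0,0,0,0]]' 40
python3 -c "from h import *; go(.5911,-.1021,.069,2)"
```

```text
time_s: 14.88
tool_pos: [0.5923, -0.1029, 0.0707]
tool_rot: [180.0, -0.1, 2.0]
force: [0.1, 0.1, 0.0]
grip_width: 0.0436
grasp_force: 0.0
time_s: 15.88
tool_pos: [0.5917, -0.1025, 0.07]
tool_rot: [-180.0, 0.0, 2.0]
force: [-1.2, 2.0, 1.6]
grip_width: 0.0118
grasp_force: 40.0
t 15.88 pos [ 0.5917 -0.1025  0.07  ] rot [-179.99    0.      2.  ] w 0.0118 gf 40.0 F [-1.2  2.   1.6]
tool dx,dy,dz mm [-0.55 -0.47  1.04] turn shares -0.0
```

```bash
python3 -m jog '[[0,0,0.1,0,0],[0,0,0.25,0,0],[0,0,0.35,0,0],[0,0,0.35,0,0],[0,0,0.35,0,0],[0,0,0.35,0,0],[0,0,0.35,0,0],[0,0,0.25,0,0],[0,0,0.15,0,0],[0,0,0.05,0,0],[0,0,0,0,0],[0,0,0,0,0]]'
python3 - <<'E'
from h import *
go(.5936,-.1533,.07,2)
th=np.deg2rad(2); U=np.array([[np.cos(th),np.sin(th)],[-np.sin(th),np.cos(th)]]); print(U@env.get_obs()["tool_pos"][:2])
for n in("top","side"):
    c=read_camera(n); np.savez(f"{n}4.npz",**c); P=pts(c); a=np.c_[P.reshape(-1,3)[:,:2]@U.T,P.reshape(-1,3)[:,2]]
    for nm,s in(("paddle z80-92",(a[:,2]>.08)&(a[:,2]<.0915)&(a[:,0]>.56)&(a[:,0]<.612)&(a[:,1]<-.1)&(a[:,1]>-.22)),("block",(a[:,2]>.069)&(a[:,2]<.08)&(a[:,0]>.62)&(a[:,0]<.66)&(a[:,1]<-.15)&(a[:,1]>-.2))):
        q=a[s]; print(n,nm,len(q),np.round(np.percentile(q[:,1],[0,5,50,95,100])*1e3,1) if len(q) else "")
save("pull.png",np.hstack([cv2.resize(np.load(f)["color"][r:r+80,k:k+80],None,fx=5,fy=5,interpolation=cv2.INTER_CUBIC) for f,r,k in(("top4.npz",150,335),("side4.npz",245,350))]))
E
```

```text
time_s: 16.88
tool_pos: [0.5934, -0.1501, 0.07]
tool_rot: [-179.8, 0.0, 2.1]
force: [-1.3, 8.5, 4.4]
grip_width: 0.0116
grasp_force: 40.0
t 16.88 pos [ 0.5934 -0.1501  0.07  ] rot [-1.7975e+02  4.0000e-02  2.1100e+00] w 0.0116 gf 40.0 F [-1.3  8.5  4.4]
tool dx,dy,dz mm [0.07 3.2  0.01] turn shares 0.0024
[ 0.58782126 -0.1707276 ]
top paddle z80-92 12 [-186.6 -186.1 -175.  -171.6 -170.7]
top block 0 
side paddle z80-92 70 [-178.9 -176.5 -174.  -161.2 -155.7]
side block 0
```

View pics/pull.png

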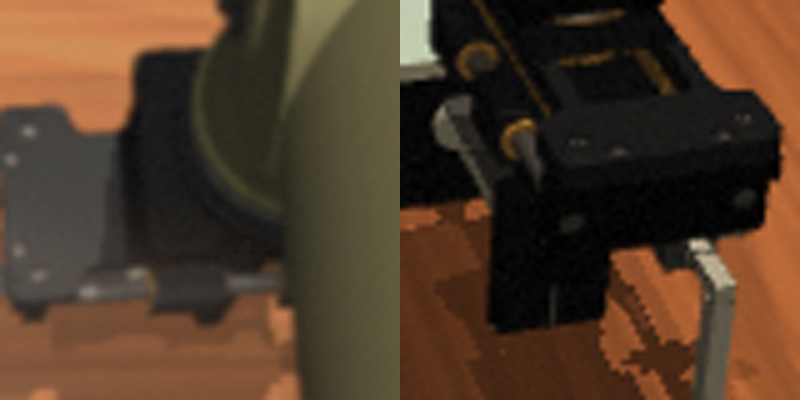

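The gripper hides the pointer in both views, but the paddle's lower front face is visible in the side view (crop 490-605, 250-330). I'll pull another 3.4 mm and measure the travel from that face.

```bash
python3 -m jog '[[0,0,0.09,0,0],[0,0,0.08,0,0],[0,0,0,0,0],[0,0,0,0,0],[0,0,0,0,0],[0,0,0,0,0]]'
cat > travel.py <<'E'
from h import *
th=np.deg2rad(2); U=np.array([[np.cos(th),np.sin(th)],[-np.sin(th),np.cos(th)]])
go(.5936,-.1538,.07,2)
print("tcp aligned",U@env.get_obs()["tool_pos"][:2])
np.savez("side5.npz",**read_camera("side"))
for f in(0,5):
    P=pts(dict(np.load(f"side{f}.npz"))).reshape(-1,3); a=np.c_[P[:,:2]@U.T,P[:,2]]
    q=a[(a[:,2]>.030)&(a[:,2]<.047)&(a[:,0]>.569)&(a[:,0]<.605)&(a[:,1]<-.1)&(a[:,1]>-.2)]
    print(f,len(q),np.round(np.percentile(q[:,1],[10,50,90])*1e3,2),"slope dy/dz",np.round(np.polyfit(q[:,2],q[:,1],1)[0],3))
E
python3 travel.py
```

```text
time_s: 17.48
tool_pos: [0.5936, -0.1533, 0.0701]
tool_rot: [-179.7, 0.0, 2.1]
force: [-2.4, 8.0, 4.6]
grip_width: 0.0117
grasp_force: 40.0
t 17.48 pos [ 0.5936 -0.1533  0.0701] rot [-1.7975e+02  4.0000e-02  2.1200e+00] w 0.0117 gf 40.0 F [-2.4  8.   4.6]
tool dx,dy,dz mm [0.02 0.54 0.06] turn shares 0.0027
tcp aligned [ 0.58785303 -0.17387966]
0 132 [-129.2  -127.76 -126.08] slope dy/dz -0.048
5 150 [-179.69 -178.4  -169.64] slope dy/dz 1.029
```

```bash
python3 -m jog '[[0,0,0.02,0,0],[0,0,0,0,0],[0,0,0,0,0],[0,0,0,0,0],[0,0,0,0,0],[0,0,0,0,0],[0,0,0,0,0],[0,0,0,0,0],[0,0,0,0,0],[0,0,0,0,0],[0,0,0,0,0],[0,0,0,0,0]]'
python3 -m jog '[[0,0,0,0,0],[0,0,0,0,0],[0,0,0,0,0],[0,0,0,0,0],[0,0,0,0,0],[0,0,0,0,0],[0,0,0,0,0],[0,0,0,0,0],[0,0,0,0,0],[0,0,0,0,0],[0,0,0,0,0],[0,0,0,0,0]]'
python3 -m jog '[[0,0,0,0,0],[0,0,0,0,0],[0,0,0,0,0],[0,0,0,0,0],[0,0,0,0,0],[0,0,0,0,0],[0,0,0,0,0],[0,0,0,0,0],[0,0,0,0,0],[0,0,0,0,0],[0,0,0,0,0],[0,0,0,0,0]]'
python3 travel.py; python3 -c "
from h import *
c=read_camera('top');P=pts(c);s=P[(P[...,0]>.5)&(P[...,0]<.67)&(P[...,1]>.03)&(P[...,1]<.17)];print(fit(s[(s[:,2]>.113)&(s[:,2]<.125)]))"
```

```text
time_s: 18.53
tool_pos: [0.5936, -0.1535, 0.0701]
tool_rot: [-179.7, 0.0, 2.1]
force: [-1.3, 8.7, 4.7]
grip_width: 0.0121
grasp_force: 40.0
time_s: 19.53
tool_pos: [0.5935, -0.1534, 0.07]
tool_rot: [-179.7, 0.0, 2.1]
force: [-2.3, 8.7, 4.1]
grip_width: 0.0118
grasp_force: 40.0
time_s: 20.53
tool_pos: [0.5936, -0.1534, 0.07]
tool_rot: [-179.7, 0.0, 2.1]
force: [-1.9, 8.9, 4.3]
grip_width: 0.0116
grasp_force: 40.0
t 20.53 pos [ 0.5936 -0.1534  0.07  ] rot [-1.7973e+02  5.0000e-02  2.1300e+00] w 0.0116 gf 40.0 F [-1.9  8.9  4.3]
tool dx,dy,dz mm [0.03 0.38 0.05] turn shares 0.0029
tcp aligned [ 0.58783613 -0.17403881]
0 132 [-129.2  -127.76 -126.08] slope dy/dz -0.048
5 151 [-179.89 -178.53 -175.63] slope dy/dz 1.171
([[584.1, 88.9], [86.7, 10.3], 2.0], [0.5838, 0.0888, 0.1201], 244)
```

The handle has been at the mark for over 2 s, and the carrier is still seated. Handing in.

```bash
python3 -c "from cell import env; print(env.sign_off())"
```

```text
the job is handed in; nothing more can be done
None
```

The carrier is flat in the nest and released, and I handed in at about 20.6 s, having held the shutter handle at the pointer for about 3 s; the gripper hid the pointer by then, so the mark is from earlier measurements, good to about 1 mm.

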